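Hold the spring clip open around the recipe card

TASK

First turn the swivelling recipe-card stand until the pointer line on its turning plate meets the long index mark on its round base. Then pick up the white spring clip by its two handles, squeeze them so that the jaws gape wide, and bring the jaws around the card's free upright side edge, about halfway up, one jaw on each side and well past the edge but not touching the card or its stand. Finish there, still holding the clip up and gaping, keep the stand on its mark and leave the other things on the bench where they are.

Things in the scene. Friction and masses are not known exactly. Their poses are not given: they have to be found in the camera images.
- stand: Fixed base of the swivelling card stand: dark steel disc 132 mm across, 12 mm high, white marks on its rim: short ones 0.3 rad apart and one long one, the index (on its +y side). Origin at its underside centre. On it turns an 86 mm plate (top at 20 mm) with a black pointer line, a black grip bar on the axis and, opposite the pointer, a post that carries the card like a flag.
- swivel (a joint): Angle (rad) of the turning plate, grip bar and card: 0 = the pointer line meets the long index mark; positive = turned anticlockwise seen from above; range -0.7 to 1.6. Friction 0.10 N m: it stays where it is left.
- knob_grip (a point): Point on the swivel's vertical axis, 65 mm above the bench, inside the black grip bar: 46 mm long, 14 mm thick, 46 to 80 mm above the bench. Axes turn with the swivel: y along the bar, from the card towards the pointer line; x across the bar (squeeze along x); z up.
- card_edge (a point): Middle of the white card's free upright side edge, 65 mm above the bench, 148 mm from the swivel axis. Card rigid, 3 mm thick, 90 wide, 78 high (26 to 104 mm above the bench); 9 mm post, 108 mm high, at its other side. Below it a 12 mm wide rail (top at 21 mm) ends 36 mm short of the edge. Axes turn with the swivel: x normal to the card, y from the edge level into the card, z up.
- clip: White plastic spring clip like a clothes peg, 65 g, 105 mm long, 30 mm high as it lies on its side. Origin at its underside, below the upright pivot (13 mm steel pin); z up, x to the jaws (shut). Jaws reach 45 mm ahead of the pivot; two 5 mm thick handles run 60 mm behind it, on the +y and -y sides. Frame fixed to the +y half; squeezed evenly, each half turns half the joint angle.
- clip_spring (a joint): Opening angle of the clip (rad): 0 = shut, jaw tips meet, handles spread as a V (46 mm over their outsides 45 mm behind the pivot, 54 mm at the ends); 0.52 = stop, fully gaping: tips about 20 mm apart, handles parallel, about 24 mm over their outsides. The spring shuts it: squeezing 45 mm behind the pivot takes about 5.5 N to start, 13.5 N at the stop.
- clip_grip (a point): Point midway between the handles with the clip shut, 45 mm behind the pivot, 15 mm above the clip's underside; fixed to the +y half. Take the handles here, squeezing along the clip's y.
- jaw_a (a point): Tip of the +y half's jaw: inner side, mid-height (15 mm above the clip's underside), 42 mm ahead of the pivot.
- jaw_b (a point): Tip of the -y half's jaw: inner side, mid-height (15 mm above the clip's underside), 42 mm ahead of the pivot; it meets jaw_a when the clip is shut.
- bowl: Bystander, leave alone: white plastic mixing bowl, 140 mm across, 70 mm high
- jar: Bystander, leave alone: amber glass jar with steel lid, 64 mm across, 85 mm high
- cup: Bystander, leave alone: open steel cup, 72 mm across, 70 mm high
- ring: Bystander, leave alone: steel pastry ring, 70 mm across, 35 mm high
- can: Bystander, leave alone: steel can with paper label, 72 mm across, 100 mm high
- spatula: Bystander, leave alone: spatula lying flat on the bench (origin: its middle)
- spoon: Bystander, leave alone: spoon lying flat on the bench (origin: its middle)

How it is judged:
By the outcome, as a careful person would: the job done as asked, in the order asked, and still so for the second after the job is handed in, while the arm keeps its last pose, push and grip.
It also fails if it takes over 54 s, if anything falls off the work surface, if the arm or the gripper's body presses on something with over 40 N, if the wrist force passes 120 N, or if a joint passes its speed limit or range.

ROBOT

A 6-joint arm with a two-finger parallel gripper is mounted at the origin on the work surface. World frame = base frame: x ahead of the robot, y to its left, z up, the work surface at z = 0. Lengths are in m, angles in rad, forces in N, time in s.
With the tool pointing down it reaches from about 0.3 to 0.775 m from the base axis. Payload 14.6 kg.
Tool frame: the origin (TCP) lies on the centre line of the jaws, within the pads' length; the fingertips stand ctrl.tcp_to_tips ahead of it and the grasp point (between the pads) lies 2 mm behind it (ctrl.tcp_to_tips is the distance from the TCP to the fingertips, in m); z points along the fingers, y is the line along which they close (so a half turn about z gives the same grasp; the last joint's range is limited). The gripper opens to 94 mm and grips with 3 to 60 N. Pads are 16 mm wide; open, the fingers measure 119 mm over their backs; the gripper's body (75 mm by 177 mm) begins 78 mm behind the grasp point.
Start: joints at [-1.188, 0.3, 1.521, -0, 1.321, -0.067], TCP at [0.239, -0.495, 0.222] pointing down, gripper open.
Joint ranges: [-3.03, 3.03], [-0.79, 2.21], [0.23, 2.52], [-1.04, 4.18], [0, 3.07], [-2.55, 2.55]. Speed limits (rad/s): [2.22, 2.22, 2.57, 3.14, 3.14, 3.14].

INTERFACE

Orientations are given as [roll, pitch, yaw] about the fixed x, y, z axes, in that order (R = Rz(yaw) Ry(pitch) Rx(roll)).
In Python, from station import telemetry, viewer, hand_in, ctrl gives the robot as it stands.
- The arm moves only by the tool step_arm, never from a script. Its argument "plan" is a list of rows, each an object of numbers: "dx", "dy", "dz": the shift along the tool's x, y, z scaled (see below); "rx", "ry", "rz": the turn, a rotation vector about the tool's x, y, z scaled (see below); "claw": the closure, from 0 (fully open) to 1 (shut). In form: [{"dx": .., "dy": .., "dz": .., "rx": .., "ry": .., "rz": .., "claw": ..}, ...]. A call has 1 to 10 rows; each row shifts and turns the commanded pose from where the row before left it, along the tool's axes as they then stand; what a row does not reach is not made up. The controller multiplies each number of a shift by 0.1 m and each number of a turn by 90 degrees. A row lasts 1/10 s, in which the tool goes at most 50 mm and 8.59 degrees, less where a joint would pass 70% of its speed; a pose out of reach is approached as far as the arm can. A call with a number of a shift or a turn outside -1 to 1 is refused whole. A call with a gripper value outside its range is refused whole. The fingers move at their own pace and stop on an object; "grip_force" is the grip in N (left out, the last holds). Time passes only in rows, so rows that do not move let the fingers close. It gives the time, the measured TCP pose, the force, the opening and the grip force at its end, in the units of the state.
- telemetry.get_obs(): the state, without advancing time (a new reading comes with each control period).
- viewer.camera(name): name is "scene" or "top"; returns a dict with "img" (420x560x3 uint8, red, green, blue), "z_map" (420x560 float32, m along the optical axis (not along the pixel's ray), 0 where there is no reading), "fx", "fy", "cx", "cy" (pixels), "R" (3x3) and "t" (3): a world point X has camera coordinates R X + t. Camera axes: x right, y down, z forward; pixel columns grow to the right and rows downward; lengths in m; the calibration is good to about 2 mm. A picture is of the moment at which its call begins.
- hand_in(): hands the job in; it is judged then, once.
Trained networks look in a picture, given as the dict that the camera call returned (one of the last four; its "shot" number tells which), for a name from the list of things; names that differ only in an ending like _2 or _b are one class to them, and where a whole thing is asked for, a point or a joint stands for the part that bears it (a point fixed in the world has none). Each returns a list of dicts, best first, with "score" (0 to 1); they miss things now and then, are a little off and sometimes report something else, mostly with a low value. They report only what shows in the picture. A call takes as long as a camera call.
- viewer.recognise(target, picture): "rect" ([left, top, right, bottom] in pixels, round what is visible of it).
The state is a dict: "time_s": time; "qpos": joint angles; "joint_vel": joint speeds; "tau": joint torques, N m; "ee_pos": TCP position; "eef_rot": TCP orientation; "force": force on the tool from outside, world axes, zero at the start; "moment": the same for the moment, N m; "grip_width": finger opening in m; "grip_force": force on a finger pad.
Only numpy, scipy, OpenCV 4.12 (cv2) and the standard library are available. Lean on these libraries where they do the work, as an engineer would, in place of code of your own. Each camera call takes 0.05 s, during which the arm holds its last target. There are 200 camera calls.

## Working session

There is one attempt and no reset: what is moved stays moved. The work goes in short steps, Python scripts to look and compute and a tool call to move; the robot and the scene stay as the last step left them, time stands still between calls to the robot, and variables do not carry over. Pictures are saved under pics/ and viewed, at most 10 in all, crops included, and the job is handed in when it is done.

Besides the shell and the picture viewer there is one more tool, called after ">>>" as a command line: name --argument value ..., lists and objects as JSON in quotes. step_arm: Moves the arm, as the interface text tells. Shifts and turns lie within -1 to 1; 1 stands for 0.1 m of shift or 90 degrees of turn. Its arguments: {"type":"object","properties":{"plan":{"type":"array"},"grip_force":{"type":"number"}},"required":["plan"]}

```bash
mkdir -p pics; ls
python3 - <<'E'
from station import telemetry, viewer, ctrl
import cv2,numpy as np,pickle
print(ctrl.tcp_to_tips, telemetry.get_obs())
for n in("top","scene"):
    p=viewer.camera(n); cv2.imwrite(f"pics/{n}0.png",p["img"][:,:,::-1])
    pickle.dump(p,open(f"{n}0.pkl","wb"))
    print(n,p["R"],p["t"],p["fx"],p["cx"],p["cy"])
    for t in("stand","swivel","card_edge","clip","clip_grip","knob_grip","bowl","can","cup","jar","ring","spatula","spoon"):
        r=viewer.recognise(t,p)
        print(t,[(np.round(d["rect"]),round(d["score"],2)) for d in r[:2]])
E
```

```text
pics
0.017 {'time_s': 0.0, 'qpos': array([-1.18760474e+00,  3.00442737e-01,  1.52161825e+00, -1.05077111e-05,
        1.32068536e+00, -6.66280929e-02]), 'joint_vel': array([-0.00017777,  0.00084942,  0.00128484,  0.00091962, -0.00174389,
       -0.00105872]), 'tau': array([ 3.03469724e-04, -5.31807554e+01, -3.52737808e+01,  7.08454801e-02,
        2.44062074e-02, -9.88723309e-05]), 'ee_pos': array([ 0.2390273 , -0.49506113,  0.22188615]), 'eef_rot': array([-3.14044085e+00, -6.66561274e-05,  4.49822249e-01]), 'force': array([-0.41766086,  1.58513036, -0.53211611]), 'moment': array([ 0.02653762,  0.00348381, -0.0108089 ]), 'grip_force': 0.0, 'grip_width': 0.09406109303615956}
top [[-0.00193998 -0.9999669   0.00790142]
 [-0.99774551  0.0014055  -0.06709633]
 [ 0.06708301 -0.00801377 -0.99771521]] [0.01265187 0.53460627 1.46247504] 516.992602253526 285.5446639830026 215.16793664068248
stand [(array([215., 194., 282., 243.]), 0.56)]
swivel [(array([223., 191., 282., 234.]), 0.69)]
card_edge [(array([224., 192., 285., 233.]), 0.9)]
clip [(array([360., 205., 396., 217.]), 0.66)]
clip_grip [
[... 608 characters left out ...]
array([283., 161., 324., 212.]), 0.9)]
swivel [(array([288., 161., 316., 210.]), 0.96)]
card_edge [(array([288., 161., 323., 210.]), 0.93)]
clip [(array([198., 262., 232., 306.]), 0.72)]
clip_grip [(array([194., 262., 232., 306.]), 0.8), (array([289., 158., 318., 210.]), 0.19)]
knob_grip [(array([288., 162., 317., 213.]), 0.97)]
bowl [(array([359., 132., 410., 172.]), 0.83), (array([336., 241., 365., 283.]), 0.56)]
can [(array([302.,  96., 324., 138.]), 0.57)]
cup [(array([336., 241., 366., 284.]), 0.64)]
jar [(array([282., 266., 314., 312.]), 0.63)]
ring [(array([237., 156., 259., 181.]), 0.8)]
spatula [(array([ 58., 225., 177., 281.]), 0.61)]
spoon [(array([265., 105., 286., 149.]), 0.77)]
```

Run:
```python
import cv2
a=cv2.imread("pics/top0.png");cv2.imwrite("pics/top0c.png",cv2.resize(a[90:340,130:460],None,fx=2.4,fy=2.4,interpolation=cv2.INTER_CUBIC))
b=cv2.imread("pics/scene0.png");cv2.imwrite("pics/scene0c.png",cv2.resize(b[90:320,180:430],None,fx=2.6,fy=2.6,interpolation=cv2.INTER_CUBIC))
```

```text
(no output)
```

View pics/top0c.png

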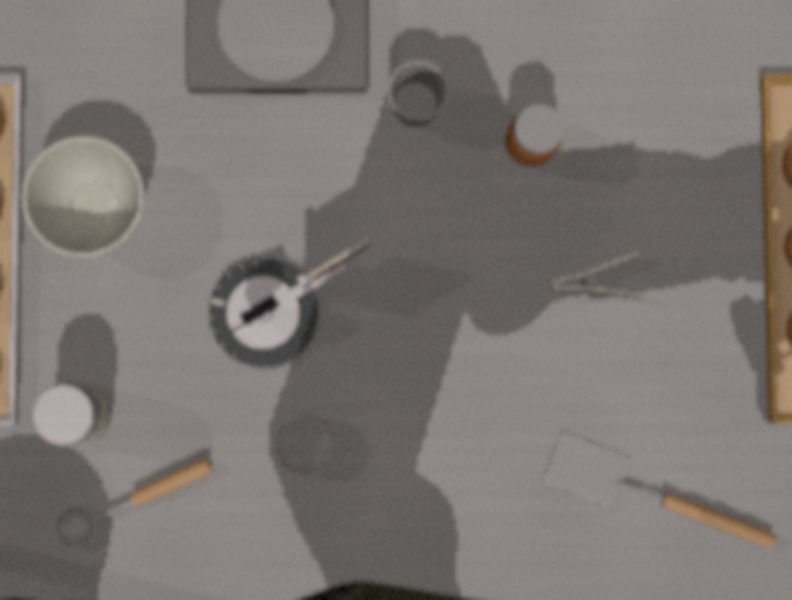

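View pics/scene0c.png

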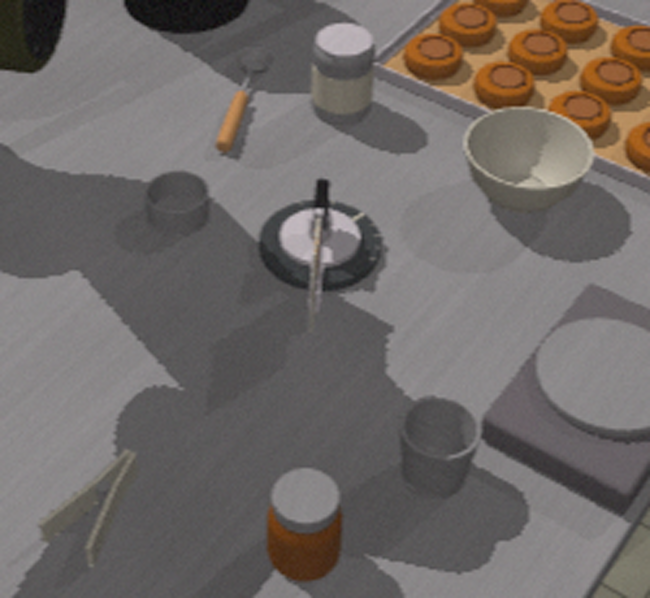

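The top view shows the stand at crop (263,310): the index mark is at left (217,301), the pointer is lower-left at (235,328), and the card runs to (368,242). The swivel therefore needs a clockwise turn of about 0.7 rad. The clip's jaw tips are at (553,285), with its handles opening to the right. Next I'll measure both from the point clouds.

```bash
cat > h.py <<'E'
import numpy as np,cv2,pickle
def cloud(p):
    v,u=np.mgrid[0:420,0:560]; z=p["z_map"]
    C=np.stack([(u-p["cx"])/p["fx"]*z,(v-p["cy"])/p["fy"]*z,z],-1)
    return (C-p["t"])@p["R"]      # world HxWx3
def onplane(p,u,v,h):
    d=np.array([(u-p["cx"])/p["fx"],(v-p["cy"])/p["fy"],1])@p["R"]; o=-p["t"]@p["R"]
    return o+d*(h-o[2])/d[2]
def pix(p,X):
    c=p["R"]@np.asarray(X)+p["t"]; return c[0]/c[2]*p["fx"]+p["cx"],c[1]/c[2]*p["fy"]+p["cy"]
E
python3 - <<'E'
from h import *
p=pickle.load(open("top0.pkl","rb")); s=pickle.load(open("scene0.pkl","rb"))
cr=lambda x,y:(130+(x+.5)/2.4-.5,90+(y+.5)/2.4-.5)
P=lambda x,y,h:onplane(p,*cr(x,y),h).round(4)
c=P(263,310,.012);print("stand c",c,"index",P(217,301,.012),"ptr end",P(235,328,.02),"bar",P(243,320,.08),P(276,298,.08),"edge",P(368,242,.104))
print("clip tip",P(553,285,.03),"h1",P(640,253,.03),"h2",P(645,297,.03))
for n,q in(("top",p),("scene",s)):
    W=cloud(q); ok=q["z_map"]>0
    near=ok&(np.hypot(W[...,0]-c[0],W[...,1]-c[1])<.17)
    def sel(lo,hi,r,m=near): return W[m&(W[...,2]>lo)&(W[...,2]<hi)&(np.hypot(W[...,0]-c[0],W[...,1]-c[1])<r)]
    for nm,a in(("disc",sel(.007,.016,.09)),("plate",sel(.018,.024,.05)),("bar",sel(.065,.09,.04))):
        if len(a)<4: continue
        (cx,cy),r=cv2.minEnclosingCircle(a[:,:2].astype(np.float32))
        print(n,nm,len(a),a.mean(0).round(4),"circ",round(cx,4),round(cy,4),round(r,4))
    a=W[near&(W[...,2]>.06)&(np.hypot(W[...,0]-c[0],W[...,1]-c[1])>.05)]
    if len(a)>5:
        d=np.linalg.svd(a[:,:2]-a[:,:2].mean(0))[2][0]; t=(a[:,:2]-a[:,:2].mean(0))@d
        print(n,"card",len(a),a.mean(0).round(4),"dir",d.round(3),t.min().round(3),t.max().round(3),a.max(0).round(3))
    k=P(590,283,.03); m=ok&(np.hypot(W[...,0]-k[0],W[...,1]-k[1])<.075)&(W[...,2]>.02)&(W[...,2]<.045)
    a=W[m];print(n,"clip",len(a),a.min(0).round(4),a.max(0).round(4),cv2.minAreaRect(a[:,:2].astype(np.float32)*1000))
E
```

```text
stand c [0.5245 0.1445 0.012 ] index [0.5354 0.1996 0.012 ] ptr end [0.5027 0.1771 0.02  ] bar [0.5091 0.1618 0.08  ] [0.5342 0.1242 0.08  ] edge [0.5956 0.0191 0.104 ]
clip tip [ 0.5527 -0.2004  0.03  ] h1 [ 0.5907 -0.3044  0.03  ] h2 [ 0.5382 -0.3095  0.03  ]
top disc 847 [0.5197 0.1456 0.0117] circ 0.5285 0.1427 0.0863
top plate 355 [0.5205 0.1428 0.0204] circ 0.5252 0.1418 0.0475
top bar 91 [0.5207 0.1442 0.0779] circ 0.5191 0.1432 0.0226
top card 98 [0.5711 0.0606 0.0927] dir [-0.524  0.852] -0.049 0.042 [0.598 0.097 0.111]
top clip 157 [ 0.5394 -0.3059  0.0209] [ 0.5915 -0.1996  0.0374] ((560.365234375, -251.309326171875), (52.231632232666016, 104.32633209228516), 5.86903715133667)
scene disc 562 [0.5327 0.136  0.0131] circ 0.5232 0.1461 0.0878
scene plate 307 [0.5286 0.145  0.0218] circ 0.5281 0.1459 0.0493
scene bar 64 [0.527  0.1467 0.0814] circ 0.5256 0.151 0.0244
scene card 102 [0.5749 0.0672 0.0956] dir [ 0.516 -0.857] -0.041 0.055 [0.603 0.102 0.113]
scene clip 359 [ 0.5414 -0.3028  0.02  ] [ 0.5948 -0.1959  0.037 ] ((562.5736694335938, -248.1784210205078), (53.93979263305664, 104.49657440185547), 6.208944320678711)
```

>>> step_arm --plan '[{"rz": -0.0885,"claw": 0},{"rz": -0.0885,"claw": 0},{"rz": -0.0885,"claw": 0},{"rz": -0.0885,"claw": 0},{"rz": -0.0885,"claw": 0},{"rz": -0.0885,"claw": 0},{"rz": -0.0885,"claw": 0},{"rz": -0.0885,"claw": 0},{"rz": -0.0885,"claw": 0},{"rz": -0.0885,"claw": 0}]'

```text
$.plan[0]: bad value
```

>>> step_arm --plan '[{"rz": -0.088,"claw": 0},{"rz": -0.088,"claw": 0},{"dx": 0.2,"dy": 0.287,"claw": 0},{"dx": 0.2,"dy": 0.287,"claw": 0},{"dx": 0.2,"dy": 0.287,"claw": 0},{"dx": 0.2,"dy": 0.287,"claw": 0},{"dx": 0.2,"dy": 0.287,"claw": 0},{"dx": 0.2,"dy": 0.287,"claw": 0},{"dx": 0.2,"dy": 0.287,"claw": 0},{"dx": 0.2,"dy": 0.287,"claw": 0}]'

```text
$.plan[0]: bad value
```

>>> step_arm --plan '[{"dx": 0.2,"dy": 0.287,"claw": 0},{"dx": 0.2,"dy": 0.287,"claw": 0},{"dx": 0.2,"dy": 0.287,"claw": 0},{"dx": 0.2,"dy": 0.287,"claw": 0},{"dx": 0.2,"dy": 0.287,"claw": 0},{"dx": 0.2,"dy": 0.287,"claw": 0},{"dx": 0.2,"dy": 0.287,"claw": 0},{"dx": 0.2,"dy": 0.287,"claw": 0},{"dx": 0.2,"dy": 0.287,"claw": 0},{"dx": 0.2,"dy": 0.287,"claw": 0}]'

```text
$.plan[0]: bad value
```

>>> step_arm --plan '[{"dx": 0,"dy": 0,"dz": 0,"rx": 0,"ry": 0,"rz": -0.0885,"claw": 0},{"dx": 0,"dy": 0,"dz": 0,"rx": 0,"ry": 0,"rz": -0.0885,"claw": 0},{"dx": 0,"dy": 0,"dz": 0,"rx": 0,"ry": 0,"rz": -0.0885,"claw": 0},{"dx": 0,"dy": 0,"dz": 0,"rx": 0,"ry": 0,"rz": -0.0885,"claw": 0},{"dx": 0,"dy": 0,"dz": 0,"rx": 0,"ry": 0,"rz": -0.0885,"claw": 0},{"dx": 0,"dy": 0,"dz": 0,"rx": 0,"ry": 0,"rz": -0.0885,"claw": 0},{"dx": 0,"dy": 0,"dz": 0,"rx": 0,"ry": 0,"rz": -0.0885,"claw": 0},{"dx": 0,"dy": 0,"dz": 0,"rx": 0,"ry": 0,"rz": -0.0885,"claw": 0},{"dx": 0,"dy": 0,"dz": 0,"rx": 0,"ry": 0,"rz": -0.0885,"claw": 0},{"dx": 0,"dy": 0,"dz": 0,"rx": 0,"ry": 0,"rz": -0.0885,"claw": 0}]'

```text
time_s: 2.4
ee_pos: [0.2391, -0.4953, 0.2224]
eef_rot: [-3.142, -0.0, 1.846]
force: [0.1, 0.5, -0.3]
grip_width: 0.0942
grip_force: 0.0
```

>>> step_arm --plan '[{"dx": 0,"dy": 0,"dz": 0,"rx": 0,"ry": 0,"rz": -0.088,"claw": 0},{"dx": 0,"dy": 0,"dz": 0,"rx": 0,"ry": 0,"rz": -0.088,"claw": 0},{"dx": 0.2,"dy": 0.287,"dz": 0,"rx": 0,"ry": 0,"rz": 0,"claw": 0},{"dx": 0.2,"dy": 0.287,"dz": 0,"rx": 0,"ry": 0,"rz": 0,"claw": 0},{"dx": 0.2,"dy": 0.287,"dz": 0,"rx": 0,"ry": 0,"rz": 0,"claw": 0},{"dx": 0.2,"dy": 0.287,"dz": 0,"rx": 0,"ry": 0,"rz": 0,"claw": 0},{"dx": 0.2,"dy": 0.287,"dz": 0,"rx": 0,"ry": 0,"rz": 0,"claw": 0},{"dx": 0.2,"dy": 0.287,"dz": 0,"rx": 0,"ry": 0,"rz": 0,"claw": 0},{"dx": 0.2,"dy": 0.287,"dz": 0,"rx": 0,"ry": 0,"rz": 0,"claw": 0},{"dx": 0.2,"dy": 0.287,"dz": 0,"rx": 0,"ry": 0,"rz": 0,"claw": 0}]'

```text
time_s: 3.4
ee_pos: [0.3527, -0.2381, 0.2226]
eef_rot: [3.141, 0.0, 2.116]
force: [0.4, 0.1, 0.7]
grip_width: 0.0942
grip_force: 0.0
```

>>> step_arm --plan '[{"dx": 0.2,"dy": 0.287,"dz": 0,"rx": 0,"ry": 0,"rz": 0,"claw": 0},{"dx": 0.2,"dy": 0.287,"dz": 0,"rx": 0,"ry": 0,"rz": 0,"claw": 0},{"dx": 0.2,"dy": 0.287,"dz": 0,"rx": 0,"ry": 0,"rz": 0,"claw": 0},{"dx": 0.2,"dy": 0.287,"dz": 0,"rx": 0,"ry": 0,"rz": 0,"claw": 0},{"dx": 0.2,"dy": 0.287,"dz": 0,"rx": 0,"ry": 0,"rz": 0,"claw": 0},{"dx": 0.2,"dy": 0.287,"dz": 0,"rx": 0,"ry": 0,"rz": 0,"claw": 0},{"dx": 0.2,"dy": 0.287,"dz": 0,"rx": 0,"ry": 0,"rz": 0,"claw": 0},{"dx": 0.2,"dy": 0.287,"dz": 0,"rx": 0,"ry": 0,"rz": 0,"claw": 0},{"dx": 0.2,"dy": 0.287,"dz": 0,"rx": 0,"ry": 0,"rz": 0,"claw": 0},{"dx": 0.2,"dy": 0.287,"dz": 0,"rx": 0,"ry": 0,"rz": 0,"claw": 0}]'

```text
time_s: 4.4
ee_pos: [0.4943, 0.082, 0.2225]
eef_rot: [3.141, 0.0, 2.117]
force: [0.9, -0.7, -0.1]
grip_width: 0.0943
grip_force: 0.0
```

>>> step_arm --plan '[{"dx": 0,"dy": 0.287,"dz": 0,"rx": 0,"ry": 0,"rz": 0,"claw": 0},{"dx": 0,"dy": 0,"dz": 0,"rx": 0,"ry": 0,"rz": 0,"claw": 0}]'

```text
time_s: 4.6
ee_pos: [0.5198, 0.0971, 0.222]
eef_rot: [-3.142, -0.0, 2.118]
force: [0.2, 1.0, 0.2]
grip_width: 0.0938
grip_force: 0.0
```

>>> step_arm --plan '[{"dx": 0.387,"dy": 0.267,"dz": 0,"rx": 0,"ry": 0,"rz": 0,"claw": 0},{"dx": 0,"dy": 0,"dz": 0.3,"rx": 0,"ry": 0,"rz": 0,"claw": 0},{"dx": 0,"dy": 0,"dz": 0.3,"rx": 0,"ry": 0,"rz": 0,"claw": 0},{"dx": 0,"dy": 0,"dz": 0.3,"rx": 0,"ry": 0,"rz": 0,"claw": 0},{"dx": 0,"dy": 0,"dz": 0,"rx": 0,"ry": 0,"rz": 0,"claw": 0}]'

```text
time_s: 5.1
ee_pos: [0.5192, 0.1415, 0.1292]
eef_rot: [-3.136, -0.002, 2.116]
force: [0.5, -0.1, -0.4]
grip_width: 0.0942
grip_force: 0.0
```

Run:
```python
from h import *
from station import viewer
p=viewer.camera("scene");cv2.imwrite("pics/s1.png",cv2.resize(p["img"][130:250,230:390,::-1],None,fx=5,fy=5,interpolation=cv2.INTER_CUBIC))
```

```text
(no output)
```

View pics/s1.png

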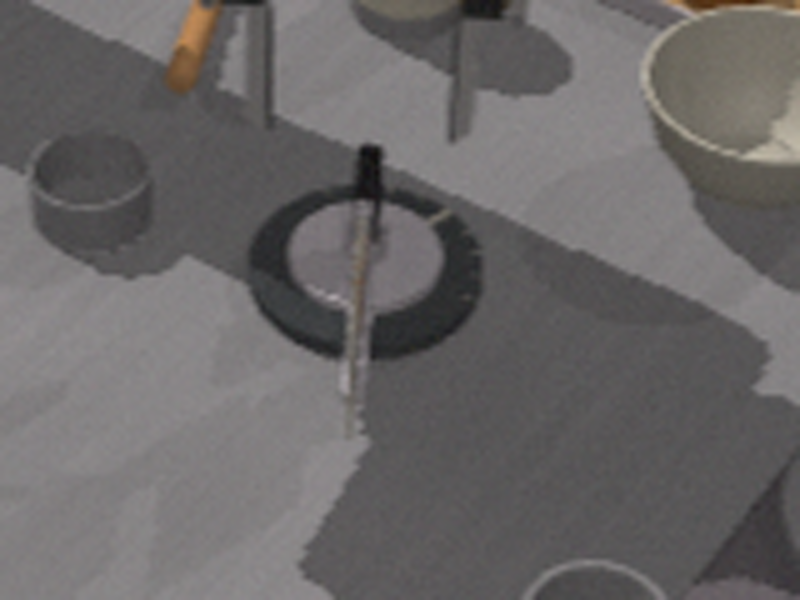

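The scene view shows the open fingers straddling the bar at crop (370,170). The index mark runs from about (428,222) to (452,210).

Run:
```python
from h import *
from station import telemetry
s=pickle.load(open("scene0.pkl","rb"));p=pickle.load(open("top0.pkl","rb"))
c=np.array([.5225,.144])
for x,y in((428,222),(440,216),(452,210)):
    w=onplane(s,230+(x+.5)/5-.5,130+(y+.5)/5-.5,.012);d=w[:2]-c;print("scene",w.round(4),np.hypot(*d),np.degrees(np.arctan2(d[1],d[0])))
# bright pixels on the disc ring, by angle
for n,q in(("top",p),("scene",s)):
    g=q["img"].astype(float).mean(2)
    u=[];
    th=np.radians(np.arange(-180,180,2.))
    for t in th:
        u.append(np.mean([cv2.getRectSubPix(g.astype(np.float32),(1,1),pix(q,[c[0]+r*np.cos(t),c[1]+r*np.sin(t),.0125]))[0,0] for r in(.046,.049,.052,.055)]))
    u=np.array(u);print(n,[(int(np.degrees(a)),int(b)) for a,b in zip(th,u) if 50<np.degrees(a)<110])
print(telemetry.get_obs()["ee_pos"])
```

```text
scene [0.5322 0.1992 0.012 ] 0.05606361465662532 80.00045892459288
scene [0.5349 0.2075 0.012 ] 0.06467404110554956 78.91264681773478
scene [0.5377 0.2158 0.012 ] 0.07334431761509312 78.0771093016102
top [(52, 78), (54, 79), (56, 79), (58, 79), (59, 80), (62, 81), (64, 81), (66, 82), (68, 84), (70, 90), (72, 100), (74, 113), (76, 123), (78, 127), (80, 121), (82, 110), (84, 96), (86, 87), (88, 82), (90, 82), (92, 82), (94, 83), (96, 83), (98, 83), (100, 83), (102, 83), (104, 82), (106, 82), (108, 83)]
scene [(52, 110), (54, 114), (56, 118), (58, 122), (59, 126), (62, 130), (64, 134), (66, 140), (68, 145), (70, 147), (72, 151), (74, 156), (76, 165), (78, 171), (80, 174), (82, 172), (84, 171), (86, 172), (88, 172), (90, 173), (92, 175), (94, 178), (96, 175), (98, 174), (100, 174), (102, 172), (104, 165), (106, 148), (108, 125)]
[0.52034001 0.14180376 0.13177245]
```

>>> step_arm --plan '[{"dx": 0.012,"dy": 0.033,"dz": 0.237,"rx": 0,"ry": 0,"rz": 0,"claw": 0},{"dx": 0,"dy": 0,"dz": 0.25,"rx": 0,"ry": 0,"rz": 0,"claw": 0},{"dx": 0,"dy": 0,"dz": 0.2,"rx": 0,"ry": 0,"rz": 0,"claw": 0},{"dx": 0,"dy": 0,"dz": 0,"rx": 0,"ry": 0,"rz": 0,"claw": 0},{"dx": 0,"dy": 0,"dz": 0,"rx": 0,"ry": 0,"rz": 0,"claw": 0.6},{"dx": 0,"dy": 0,"dz": 0,"rx": 0,"ry": 0,"rz": 0,"claw": 0.8},{"dx": 0,"dy": 0,"dz": 0,"rx": 0,"ry": 0,"rz": 0,"claw": 1},{"dx": 0,"dy": 0,"dz": 0,"rx": 0,"ry": 0,"rz": 0,"claw": 1},{"dx": 0,"dy": 0,"dz": 0,"rx": 0,"ry": 0,"rz": 0,"claw": 1}]' --grip_force 15

```text
time_s: 6.05
ee_pos: [0.5235, 0.1451, 0.0642]
eef_rot: [3.141, 0.0, 2.116]
force: [0.7, -0.3, -0.6]
grip_width: 0.0577
grip_force: 0.0
```

```bash
python3 -c "
from station import telemetry as t
o=t.get_obs();print(o)"
```

```text
{'time_s': 6.05, 'qpos': array([ 2.03035224e-01,  4.69196263e-01,  1.68813142e+00,  7.61699619e-06,
        9.83690956e-01, -3.42620312e-01]), 'joint_vel': array([-0.00171464,  0.00565065,  0.00272482,  0.00095258, -0.00324561,
       -0.00086921]), 'tau': array([-1.31566648e-02, -5.67260563e+01, -2.92581564e+01,  5.37814689e-02,
        4.83827409e-02, -2.91100523e-04]), 'ee_pos': array([0.52351189, 0.14514561, 0.06417814]), 'eef_rot': array([3.14104987e+00, 1.86868438e-04, 2.11644759e+00]), 'force': array([ 0.70541002, -0.2863546 , -0.62824699]), 'moment': array([ 0.02754237, -0.10178359,  0.02977193]), 'grip_force': 0.0, 'grip_width': 0.05770375950664486}
```

>>> step_arm --plan '[{"dx": 0,"dy": 0,"dz": 0,"rx": 0,"ry": 0,"rz": 0,"claw": 1},{"dx": 0,"dy": 0,"dz": 0,"rx": 0,"ry": 0,"rz": 0,"claw": 1},{"dx": 0,"dy": 0,"dz": 0,"rx": 0,"ry": 0,"rz": 0,"claw": 1},{"dx": 0,"dy": 0,"dz": 0,"rx": 0,"ry": 0,"rz": 0,"claw": 1},{"dx": 0,"dy": 0,"dz": 0,"rx": 0,"ry": 0,"rz": 0,"claw": 1},{"dx": 0,"dy": 0,"dz": 0,"rx": 0,"ry": 0,"rz": 0,"claw": 1},{"dx": 0,"dy": 0,"dz": 0,"rx": 0,"ry": 0,"rz": 0,"claw": 1}]'

```text
time_s: 6.75
ee_pos: [0.5234, 0.145, 0.0643]
eef_rot: [-3.142, 0.0, 2.117]
force: [-4.0, -1.0, 8.0]
grip_width: 0.0142
grip_force: 17.8
```

>>> step_arm --plan '[{"dx": 0,"dy": 0,"dz": 0,"rx": 0,"ry": 0,"rz": 0,"claw": 1},{"dx": 0,"dy": 0,"dz": 0,"rx": 0,"ry": 0,"rz": 0.053,"claw": 1},{"dx": 0,"dy": 0,"dz": 0,"rx": 0,"ry": 0,"rz": 0.053,"claw": 1},{"dx": 0,"dy": 0,"dz": 0,"rx": 0,"ry": 0,"rz": 0.053,"claw": 1},{"dx": 0,"dy": 0,"dz": 0,"rx": 0,"ry": 0,"rz": 0.053,"claw": 1},{"dx": 0,"dy": 0,"dz": 0,"rx": 0,"ry": 0,"rz": 0.053,"claw": 1},{"dx": 0,"dy": 0,"dz": 0,"rx": 0,"ry": 0,"rz": 0.053,"claw": 1},{"dx": 0,"dy": 0,"dz": 0,"rx": 0,"ry": 0,"rz": 0.053,"claw": 1},{"dx": 0,"dy": 0,"dz": 0,"rx": 0,"ry": 0,"rz": 0.053,"claw": 1},{"dx": 0,"dy": 0,"dz": 0,"rx": 0,"ry": 0,"rz": 0.053,"claw": 1}]' --grip_force 35

```text
time_s: 7.75
ee_pos: [0.5226, 0.1449, 0.0643]
eef_rot: [-3.14, 0.001, 1.364]
force: [-11.7, -3.2, 13.4]
grip_width: 0.0139
grip_force: 36.6
```

Run:
```python
from h import *
from station import viewer,telemetry
o=telemetry.get_obs();print(o["ee_pos"],np.degrees(o["eef_rot"]),o["force"],o["moment"])
for n,(a,b,c,d) in(("scene",(130,250,230,390)),("top",(180,240,200,300))):
    p=viewer.camera(n);pickle.dump(p,open(n+"2.pkl","wb"))
    cv2.imwrite(f"pics/{n}2.png",cv2.resize(p["img"][a:b,c:d,::-1],None,fx=5 if n=="scene" else 8,fy=5 if n=="scene" else 8,interpolation=cv2.INTER_CUBIC))
```

```text
[0.52264932 0.14487987 0.06425305] [-1.79906358e+02  5.35880855e-02  7.81498410e+01] [-11.72888787  -3.17373529  13.4134067 ] [-0.48612981  1.63402737  0.11861753]
```

View pics/scene2.png

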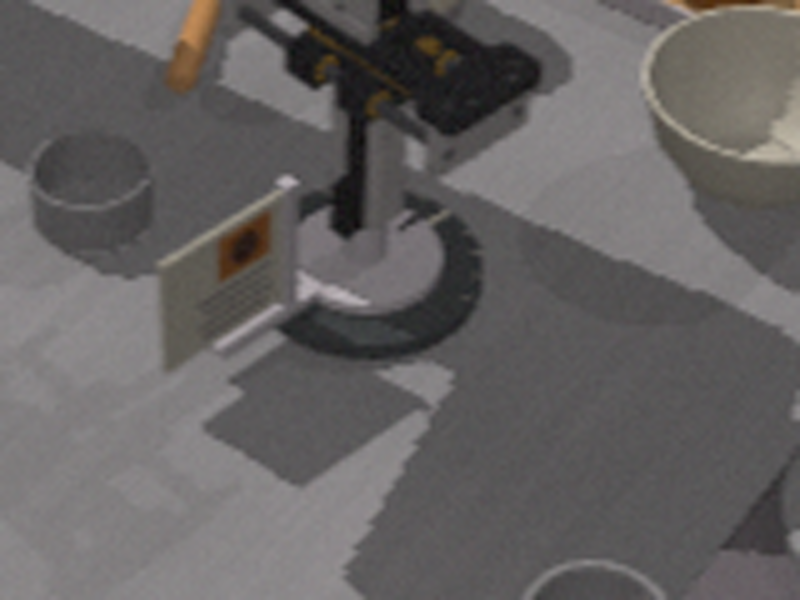

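The pointer looks in line with the index once I allow for the plate's 8 mm height. I'll release, rise, go above the clip and check from the top.

>>> step_arm --plan '[{"dx": 0,"dy": 0,"dz": 0,"rx": 0,"ry": 0,"rz": 0,"claw": 0.7},{"dx": 0,"dy": 0,"dz": 0,"rx": 0,"ry": 0,"rz": 0,"claw": 0},{"dx": 0,"dy": 0,"dz": 0,"rx": 0,"ry": 0,"rz": 0,"claw": 0},{"dx": 0,"dy": 0,"dz": 0,"rx": 0,"ry": 0,"rz": 0,"claw": 0},{"dx": 0,"dy": 0,"dz": 0,"rx": 0,"ry": 0,"rz": 0,"claw": 0},{"dx": 0,"dy": 0,"dz": -0.3,"rx": 0,"ry": 0,"rz": 0,"claw": 0},{"dx": 0,"dy": 0,"dz": -0.4,"rx": 0,"ry": 0,"rz": 0,"claw": 0},{"dx": 0,"dy": 0,"dz": -0.4,"rx": 0,"ry": 0,"rz": -0.065,"claw": 0},{"dx": 0,"dy": 0,"dz": -0.3,"rx": 0,"ry": 0,"rz": -0.066,"claw": 0},{"dx": 0,"dy": 0,"dz": 0,"rx": 0,"ry": 0,"rz": -0.066,"claw": 0}]'

```text
time_s: 8.85
ee_pos: [0.5247, 0.1454, 0.2081]
eef_rot: [3.135, -0.001, 1.681]
force: [-0.4, -0.1, -0.3]
grip_width: 0.09
grip_force: 0.0
```

>>> step_arm --plan '[{"dx": -0.43,"dy": 0,"dz": 0,"rx": 0,"ry": 0,"rz": 0,"claw": 0},{"dx": -0.43,"dy": 0,"dz": 0,"rx": 0,"ry": 0,"rz": 0,"claw": 0},{"dx": -0.43,"dy": 0,"dz": 0,"rx": 0,"ry": 0,"rz": 0,"claw": 0},{"dx": -0.43,"dy": 0,"dz": 0,"rx": 0,"ry": 0,"rz": 0,"claw": 0},{"dx": -0.43,"dy": 0,"dz": 0,"rx": 0,"ry": 0,"rz": 0,"claw": 0},{"dx": -0.43,"dy": 0,"dz": 0,"rx": 0,"ry": 0,"rz": 0,"claw": 0},{"dx": -0.43,"dy": 0,"dz": 0,"rx": 0,"ry": 0,"rz": 0,"claw": 0},{"dx": -0.43,"dy": 0,"dz": 0,"rx": 0,"ry": 0,"rz": 0,"claw": 0},{"dx": -0.43,"dy": 0,"dz": 0,"rx": 0,"ry": 0,"rz": 0,"claw": 0},{"dx": -0.43,"dy": 0,"dz": 0,"rx": 0,"ry": 0,"rz": 0,"claw": 0}]'

```text
time_s: 9.85
ee_pos: [0.5686, -0.2843, 0.2036]
eef_rot: [-3.141, -0.0, 1.677]
force: [1.2, -0.2, 0.5]
grip_width: 0.0941
grip_force: 0.0
```

>>> step_arm --plan '[{"dx": 0,"dy": 0,"dz": 0,"rx": 0,"ry": 0,"rz": 0,"claw": 0},{"dx": 0,"dy": 0,"dz": 0,"rx": 0,"ry": 0,"rz": 0,"claw": 0}]'

```text
time_s: 10.05
ee_pos: [0.5685, -0.283, 0.2031]
eef_rot: [-3.141, -0.001, 1.675]
force: [0.3, 0.3, -0.8]
grip_width: 0.0942
grip_force: 0.0
```

Run:
```python
from h import *
from station import viewer,telemetry
o=telemetry.get_obs();print(o["ee_pos"],np.degrees(o["eef_rot"]))
s=viewer.camera("scene");p=viewer.camera("top");pickle.dump(p,open("top3.pkl","wb"));pickle.dump(s,open("scene3.pkl","wb"))
A=cv2.resize(p["img"][185:245,210:320,::-1],None,fx=7,fy=7,interpolation=cv2.INTER_CUBIC)
cv2.imwrite("pics/t3.png",A)
c=np.array([.5212,.1442])
for n,q in(("top",p),("scene",s)):
    W=cloud(q)
    R=np.hypot(W[...,0]-c[0],W[...,1]-c[1])
    a=W[(W[...,2]>.045)&(W[...,2]<.1)&(R>.065)&(R<.16)&(W[...,1]<c[1])]
    d=np.linalg.svd(a[:,:2]-a[:,:2].mean(0))[2][0];d*=-np.sign(d[1]);
    e=a[:,:2].mean(0)-c
    print(n,"card",len(a),a.mean(0).round(4),"dir",np.degrees(np.arctan2(d[1],d[0])),"R",R[(W[...,2]>.045)&(W[...,2]<.1)&(R<.17)&(W[...,1]<c[1])].max(), "edgepts",(a[:,:2]-c)@d.max() if 0 else "", np.degrees(np.arctan2(e[1],e[0])))
    b=W[(W[...,2]>.068)&(W[...,2]<.09)&(R<.035)]; print(" bar",b.mean(0).round(4),cv2.minAreaRect((b[:,:2]*1000).astype(np.float32)))
# angle profiles in top: index (bright) at z=.012, pointer (dark) at z=.02
g=p["img"].astype(np.float32).mean(2)
def prof(rs,h,rng):
    t=np.radians(rng);return np.array([np.mean([cv2.getRectSubPix(g,(1,1),pix(p,[c[0]+r*np.cos(a),c[1]+r*np.sin(a),h]))[0,0] for r in rs]) for a in t])
rng=np.arange(60,98,2.)
print(rng.astype(int));print(prof((.048,.052,.056,.06),.012,rng).astype(int));print(prof((.03,.033,.036,.039),.02,rng).astype(int))
```

```text
[ 0.56847049 -0.28296171  0.20307458] [-1.79957545e+02 -4.08842136e-02  9.59809912e+01]
top card 33 [0.4975 0.04   0.0755] dir -101.42832046657139 R 0.14733882657165667 edgepts  -102.84051037708738
 bar [0.5208 0.1445 0.0785] ((520.8358764648438, 145.07522583007812), (45.321128845214844, 13.857784271240234), 78.49362182617188)
scene card 348 [0.5029 0.0405 0.0728] dir -102.5116067998791 R 0.1430410377226419 edgepts  -100.01408614563874
 bar [0.527  0.1458 0.0788] ((525.7103881835938, 146.79373168945312), (49.54762649536133, 15.555863380432129), 80.5698013305664)
[60 62 64 66 68 70 72 74 76 78 80 82 84 86 88 90 92 94 96]
[ 85  86  85  84  89 100 117 132 141 135 120 103  89  85  84  85  86  87
  87]
[174 172 169 165 161 157 151 146 143 144 150 159 167 175 180 184 186 186
 187]
```

View pics/t3.png

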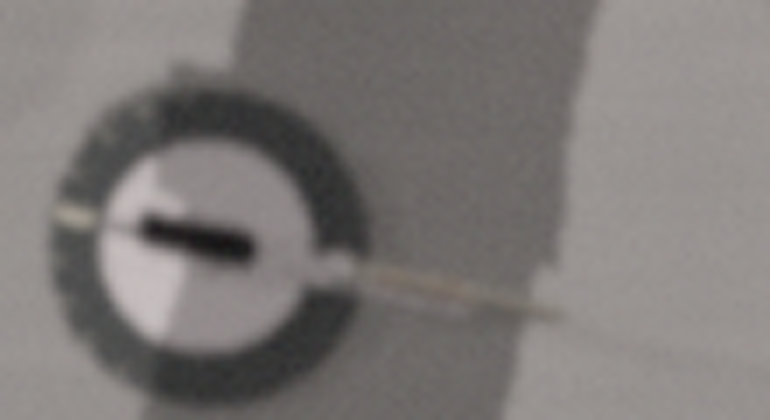

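The top view shows the pointer line (100–140, 220–232) running into the index mark (55–95, 213–220), off by 1–2° at most. I'll refine the centre offline and relocate the clip at the same time.

Run:
```python
from h import *
from scipy.optimize import least_squares
p=pickle.load(open("top3.pkl","rb"));g=cv2.GaussianBlur(p["img"].astype(np.float32).mean(2),(0,0),.7)
c0=np.array([.5212,.1442])
S=lambda X:cv2.getRectSubPix(g,(1,1),pix(p,X))[0,0]
def fit(r0,h):
    pts=[]
    for t in np.radians(np.arange(-180,180,5)):
        if abs(np.degrees(t)+102)<22 or abs(np.degrees(t)-77)<10: continue
        rs=np.arange(r0-.009,r0+.009,.0005);v=np.array([S([c0[0]+r*np.cos(t),c0[1]+r*np.sin(t),h]) for r in rs])
        k=np.argmax(np.abs(np.gradient(v)));pts.append(c0+rs[k]*np.array([np.cos(t),np.sin(t)]))
    pts=np.array(pts)
    f=least_squares(lambda x:np.hypot(*(pts-x[:2]).T)-x[2],[*c0,r0],loss="soft_l1",f_scale=.001);return f.x
for r0,h in((.066,.012),(.043,.02)):
    x=fit(r0,h);print("centre",x.round(4))
for c in(fit(.066,.012)[:2],fit(.043,.02)[:2]):
  for nm,rs,h,sg in(("index",(.047,.05,.054,.058,.062),.012,1),("pointer",(.028,.031,.034,.037,.04),.02,-1)):
    o=[]
    for r in rs:
        a=np.radians(np.arange(64,92,.5));v=sg*np.array([S([c[0]+r*np.cos(t),c[1]+r*np.sin(t),h]) for t in a])
        v=v-np.interp(a,[a[0],a[-1]],[v[0],v[-1]]);w=np.clip(v-.5*v.max(),0,None);o.append(np.degrees((w*a).sum()/w.sum()).round(2))
    print(nm,o)
```

```text
centre [0.522  0.1444 0.0656]
centre [0.5218 0.1446 0.0438]
index [np.float64(76.63), np.float64(77.0), np.float64(77.17), np.float64(77.08), np.float64(76.89)]
pointer [np.float64(76.46), np.float64(77.46), np.float64(78.12), np.float64(78.22), np.float64(78.39)]
index [np.float64(76.18), np.float64(76.62), np.float64(76.81), np.float64(76.71), np.float64(76.52)]
pointer [np.float64(76.19), np.float64(76.99), np.float64(77.63), np.float64(77.71), np.float64(77.87)]
```

>>> step_arm --plan '[{"dx": -0.05,"dy": -0.048,"dz": 0.33,"rx": 0,"ry": 0,"rz": 0,"claw": 0},{"dx": 0,"dy": 0,"dz": 0.4,"rx": 0,"ry": 0,"rz": 0,"claw": 0},{"dx": 0,"dy": 0,"dz": 0.4,"rx": 0,"ry": 0,"rz": 0,"claw": 0},{"dx": 0,"dy": 0,"dz": 0.3,"rx": 0,"ry": 0,"rz": 0,"claw": 0},{"dx": 0,"dy": 0,"dz": 0,"rx": 0,"ry": 0,"rz": 0,"claw": 0},{"dx": 0,"dy": 0,"dz": 0,"rx": 0,"ry": 0,"rz": 0,"claw": 0}]'

```text
time_s: 10.75
ee_pos: [0.5651, -0.2873, 0.062]
eef_rot: [3.141, 0.0, 1.678]
force: [-0.2, -0.5, -0.5]
grip_width: 0.0941
grip_force: 0.0
```

Run:
```python
from h import *
from station import viewer,telemetry
o=telemetry.get_obs();print(o["ee_pos"],np.degrees(o["eef_rot"]))
s=viewer.camera("scene")
cv2.imwrite("pics/s4.png",cv2.resize(s["img"][210:330,140:300,::-1],None,fx=5,fy=5,interpolation=cv2.INTER_CUBIC))
```

```text
[ 0.56509231 -0.28732903  0.06196476] [1.79967706e+02 2.08849353e-02 9.61234231e+01]
```

View pics/s4.png

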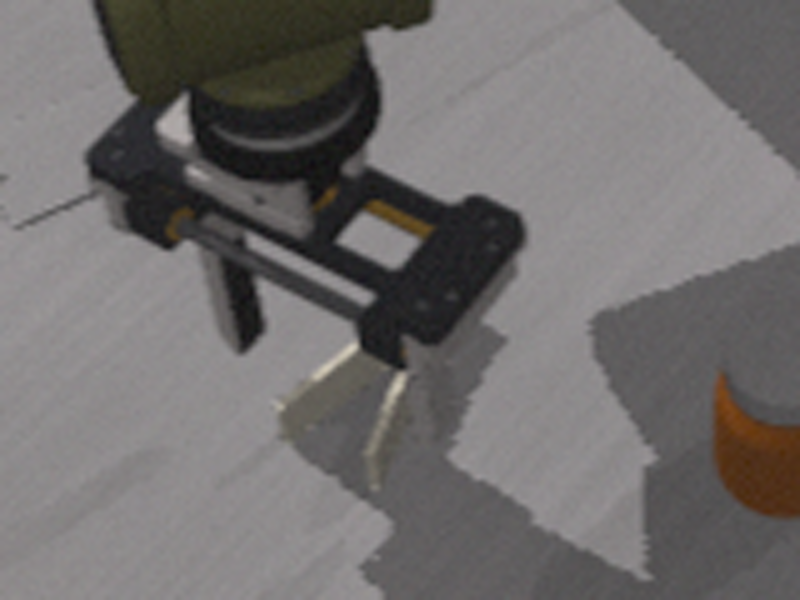

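The fingers straddle the handles, which end at crop (280,415) and (375,475). I'll lower the rest of the way and close.

>>> step_arm --plan '[{"dx": -0.013,"dy": -0.01,"dz": 0.21,"rx": 0,"ry": 0,"rz": 0,"claw": 0},{"dx": 0,"dy": 0,"dz": 0.21,"rx": 0,"ry": 0,"rz": 0,"claw": 0},{"dx": 0,"dy": 0,"dz": 0,"rx": 0,"ry": 0,"rz": 0,"claw": 0.3},{"dx": 0,"dy": 0,"dz": 0,"rx": 0,"ry": 0,"rz": 0,"claw": 0.5},{"dx": 0,"dy": 0,"dz": 0,"rx": 0,"ry": 0,"rz": 0,"claw": 1},{"dx": 0,"dy": 0,"dz": 0,"rx": 0,"ry": 0,"rz": 0,"claw": 1},{"dx": 0,"dy": 0,"dz": 0,"rx": 0,"ry": 0,"rz": 0,"claw": 1},{"dx": 0,"dy": 0,"dz": 0,"rx": 0,"ry": 0,"rz": 0,"claw": 1},{"dx": 0,"dy": 0,"dz": 0,"rx": 0,"ry": 0,"rz": 0,"claw": 1},{"dx": 0,"dy": 0,"dz": 0,"rx": 0,"ry": 0,"rz": 0,"claw": 1}]' --grip_force 25

```text
time_s: 11.8
ee_pos: [0.564, -0.2896, 0.0193]
eef_rot: [3.141, 0.001, 1.677]
force: [1.6, -0.7, 5.3]
grip_width: 0.0335
grip_force: 9.6
```

>>> step_arm --plan '[{"dx": 0,"dy": 0,"dz": 0,"rx": 0,"ry": 0,"rz": 0,"claw": 1},{"dx": 0,"dy": 0,"dz": 0,"rx": 0,"ry": 0,"rz": 0,"claw": 1},{"dx": 0,"dy": 0,"dz": 0,"rx": 0,"ry": 0,"rz": 0,"claw": 1},{"dx": 0,"dy": 0,"dz": 0,"rx": 0,"ry": 0,"rz": 0,"claw": 1}]'

```text
time_s: 12.2
ee_pos: [0.564, -0.2896, 0.0193]
eef_rot: [3.141, 0.001, 1.677]
force: [0.6, -0.1, 6.4]
grip_width: 0.0221
grip_force: 25.0
```

>>> step_arm --plan '[{"dx": 0,"dy": 0,"dz": -0.2,"rx": 0,"ry": 0,"rz": 0,"claw": 1},{"dx": 0,"dy": 0,"dz": -0.4,"rx": 0,"ry": 0,"rz": 0,"claw": 1},{"dx": 0,"dy": 0,"dz": -0.4,"rx": 0,"ry": 0,"rz": 0.068,"claw": 1},{"dx": 0,"dy": 0,"dz": 0,"rx": 0,"ry": 0,"rz": 0.068,"claw": 1},{"dx": 0,"dy": 0,"dz": 0,"rx": 0,"ry": 0,"rz": 0.068,"claw": 1},{"dx": 0.2,"dy": -0.19,"dz": 0,"rx": 0,"ry": 0,"rz": 0,"claw": 1},{"dx": 0.3,"dy": -0.29,"dz": 0,"rx": 0,"ry": 0,"rz": 0,"claw": 1},{"dx": 0.3,"dy": -0.29,"dz": 0,"rx": 0,"ry": 0,"rz": 0,"claw": 1},{"dx": 0.3,"dy": -0.29,"dz": 0,"rx": 0,"ry": 0,"rz": 0,"claw": 1},{"dx": 0.28,"dy": -0.275,"dz": 0,"rx": 0,"ry": 0,"rz": 0,"claw": 1}]'

```text
time_s: 13.2
ee_pos: [0.4611, -0.1246, 0.1183]
eef_rot: [-3.141, -0.0, 1.356]
force: [1.4, 0.9, 0.4]
grip_width: 0.0227
grip_force: 25.0
```

>>> step_arm --plan '[{"dx": 0,"dy": 0,"dz": 0,"rx": 0,"ry": 0,"rz": 0,"claw": 1},{"dx": 0,"dy": 0,"dz": 0.3,"rx": 0,"ry": 0,"rz": 0,"claw": 1},{"dx": 0,"dy": 0,"dz": 0.2,"rx": 0,"ry": 0,"rz": 0,"claw": 1},{"dx": 0,"dy": 0,"dz": 0,"rx": 0,"ry": 0,"rz": 0,"claw": 1},{"dx": 0,"dy": 0,"dz": 0,"rx": 0,"ry": 0,"rz": 0,"claw": 1}]'

```text
time_s: 13.7
ee_pos: [0.4628, -0.1264, 0.069]
eef_rot: [-3.141, -0.0, 1.356]
force: [0.6, -0.2, -0.2]
grip_width: 0.0227
grip_force: 25.0
```

Run:
```python
from h import *
from station import viewer,telemetry
o=telemetry.get_obs();print(o["ee_pos"],np.degrees(o["eef_rot"]),o["force"],o["grip_width"])
s=viewer.camera("scene");p=viewer.camera("top");pickle.dump(p,open("top5.pkl","wb"));pickle.dump(s,open("scene5.pkl","wb"))
A=cv2.resize(s["img"][140:240,180:340,::-1],None,fx=5,fy=5,interpolation=cv2.INTER_CUBIC)[:,:800]
B=cv2.resize(p["img"][190:250,220:350,::-1],None,fx=6,fy=6,interpolation=cv2.INTER_CUBIC)
cv2.imwrite("pics/s5.png",A);cv2.imwrite("pics/t5.png",B)
```

```text
[ 0.46284964 -0.12643498  0.06904184] [-1.79973006e+02 -3.69706702e-03  7.76857906e+01] [ 0.60177149 -0.17039881 -0.23492062] 0.02270327369592939
```

View pics/t5.png

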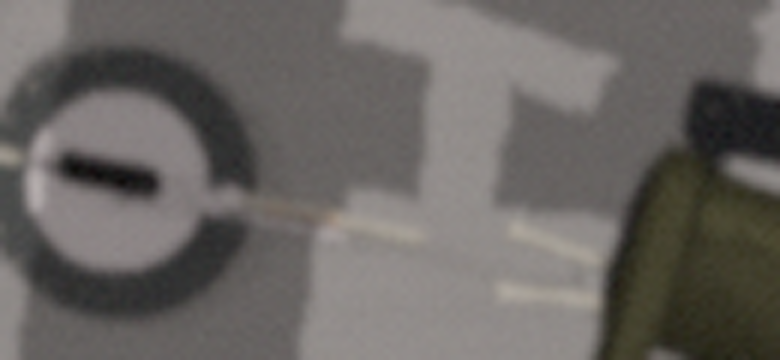

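View pics/s5.png

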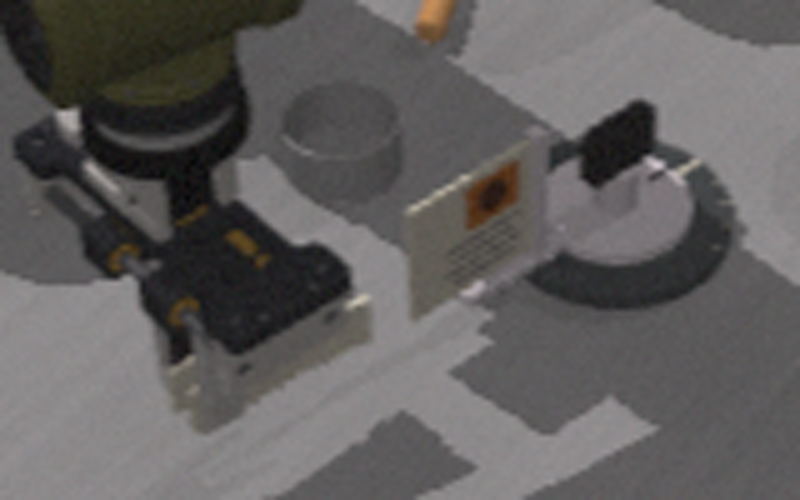

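The top view shows the jaws gaping, with tips at crop (512,229) and (499,291), and the card's edge at about (424,238). Now I'll check the lateral alignment and the gap.

Run:
```python
from h import *
p=pickle.load(open("top5.pkl","rb"))
P=lambda x,y,h:onplane(p,220+(x+.5)/6-.5,190+(y+.5)/6-.5,h)[:2]
a=np.radians(77.7);X=np.array([np.cos(a),np.sin(a)]);Y=np.array([np.sin(a),-np.cos(a)]);T=np.array([.46285,-.12643])
for nm,q in(("tipA",P(512,229,.08)),("tipB",P(499,291,.08)),("A back",P(595,260,.08)),("B back",P(595,299,.08)),("edge",P(424,238,.104)),("card mid",P(330,220,.104)),("card in",P(250,202,.104)),("bar",P(110,173,.08)),("axis",np.array([.522,.1445]))):
    d=q-T;print(nm,q.round(4),"x",(d@X).round(4),"y",(d@Y).round(4))
# card centreline lateral profile (bright) at z=.104
W=cloud(p);d=W[...,:2]-T;x=d@X;y=d@Y
for lo,hi,z0,z1 in((.12,.215,.06,.112),(.05,.1,.06,.1)):
    m=(x>lo)&(x<hi)&(abs(y)<.03)&(W[...,2]>z0)&(W[...,2]<z1)
    print(m.sum(),"x",x[m].min().round(4),x[m].max().round(4),"y",np.percentile(y[m],[5,50,95]).round(4),np.polyfit(x[m],y[m],1).round(3) if lo>.1 else "","z",np.median(W[...,2][m]))
```

```text
tipA [ 0.4958 -0.0407] x 0.0907 y 0.014
tipB [ 0.4676 -0.0347] x 0.0906 y -0.0149
A back [ 0.4816 -0.0786] x 0.0508 y 0.0081
B back [ 0.4638 -0.0785] x 0.0471 y -0.0093
edge [ 4.908e-01 -1.000e-04] x 0.1293 y 0.0004
card mid [0.499 0.042] x 0.1723 y -0.0006
card in [0.5071 0.0779] x 0.2091 y -0.0003
bar [0.5217 0.1428] x 0.2756 y 0.0002
axis [0.522  0.1445] x 0.2773 y 0.0001
63 x 0.1295 0.2149 y [-0.0025 -0.0011  0.0011] [-0.009  0.001] z 0.10185468887975721
73 x 0.05 0.0926 y [-0.0158 -0.0006  0.0133]  z 0.07891416032397224
```

Alignment is good: jaw mid y ≈ -0.5 mm, card y ≈ 0, and the edge is 39 mm ahead of the tips. I'll advance 60 mm.

>>> step_arm --plan '[{"dx": 0.1,"dy": 0,"dz": 0,"rx": 0,"ry": 0,"rz": 0,"claw": 1},{"dx": 0.1,"dy": 0,"dz": 0,"rx": 0,"ry": 0,"rz": 0,"claw": 1},{"dx": 0.1,"dy": 0,"dz": 0,"rx": 0,"ry": 0,"rz": 0,"claw": 1},{"dx": 0.1,"dy": 0,"dz": 0,"rx": 0,"ry": 0,"rz": 0,"claw": 1},{"dx": 0.1,"dy": 0,"dz": 0,"rx": 0,"ry": 0,"rz": 0,"claw": 1},{"dx": 0.1,"dy": 0,"dz": 0,"rx": 0,"ry": 0,"rz": 0,"claw": 1},{"dx": 0,"dy": 0,"dz": 0,"rx": 0,"ry": 0,"rz": 0,"claw": 1},{"dx": 0,"dy": 0,"dz": 0,"rx": 0,"ry": 0,"rz": 0,"claw": 1},{"dx": 0,"dy": 0,"dz": 0,"rx": 0,"ry": 0,"rz": 0,"claw": 1}]'

```text
time_s: 14.7
ee_pos: [0.4754, -0.0677, 0.0687]
eef_rot: [-3.142, 0.0, 1.356]
force: [0.5, 0.2, -1.1]
grip_width: 0.0224
grip_force: 25.0
```

Run:
```python
from h import *
from station import viewer,telemetry
o=telemetry.get_obs();print(o["time_s"],o["ee_pos"],np.degrees(o["eef_rot"]),o["force"],o["moment"],o["grip_width"])
s=viewer.camera("scene");p=viewer.camera("top");pickle.dump(p,open("top6.pkl","wb"))
A=cv2.resize(s["img"][150:220,210:340,::-1],None,fx=5,fy=5,interpolation=cv2.INTER_CUBIC)
B=cv2.resize(p["img"][200:240,220:350,::-1],None,fx=5,fy=5,interpolation=cv2.INTER_CUBIC)
cv2.imwrite("pics/c6.png",np.vstack([A,B]))
```

```text
14.7 [ 0.47536673 -0.06770961  0.06872473] [-1.79996361e+02  2.28637168e-03  7.76891472e+01] [ 0.53042831  0.21607747 -1.10117102] [-0.07917855 -0.09512988  0.04251387] 0.022399201410870536
```

View pics/c6.png

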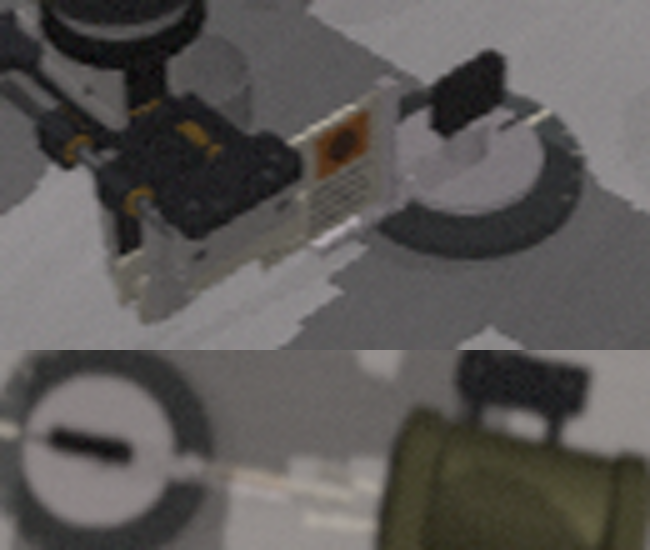

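The jaws straddle the card edge (tips near (300,463) and (305,518), card line between them), with no contact force, and the pointer is still on its mark.

```bash
python3 -c "
from station import hand_in;print(hand_in())"
```

```text
the job is handed in; nothing more can be done
None
```

I've handed the job in: the stand's pointer is within about 1° of the index mark, and the clip is held gaping with its jaws about 20 mm past the card's free edge at mid-height. The force reading and images showed no sign of contact, and the run finished at about 15 s.

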